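# Park the rolling pin on the blue strip of the floured board

## Robot

A 6-joint arm with a two-finger parallel gripper is mounted at the origin on the work surface. World frame = base frame: x ahead of the robot, y to its left, z up, the work surface at z = 0. Lengths are in mm, angles in rad, forces in N, time in s.
With the tool pointing down it reaches from about 275 to 1000 mm from the base axis. Payload 8.4 kg.
Tool frame: the origin (TCP) lies at the very end of the fingers, on their centre line; the grasp point (between the pads) lies 19 mm behind it; z points along the fingers, y is the line along which they close (so a half turn about z gives the same grasp; the last joint's range is limited). The gripper opens to 85 mm and grips with 20 to 120 N. Pads are 22 mm wide; open, the fingers measure 114 mm over their backs; the gripper's body (76 mm by 85 mm) begins 54 mm behind the grasp point. The pads swing forward as they close: fully open they stand 13 mm farther back than shut.
Start: joints at [-1.264, 0.353, 1.633, -0, 1.155, -0.002], TCP at [189.946, -595.44, 231.281] pointing down, gripper open.
Joint ranges: [-2.63, 2.63], [-0.92, 2.1], [0.06, 2.66], [-1.3, 4.44], [0, 2.69], [-3.02, 3.02]. Speed limits (rad/s): [2.22, 2.22, 2.79, 3.14, 3.14, 3.14].

## Interface

Orientations are given as [roll, pitch, yaw] about the fixed x, y, z axes, in that order (R = Rz(yaw) Ry(pitch) Rx(roll)).
In Python, from rig import r, vision gives the robot as it stands. The module is installed in compiled form; this text tells all that it offers.
- The arm moves only by the tool play_rows, never from a script. Its argument "steps" is a list of rows, each an object with "delta_pos": the shift along the tool's x, y, z in cm, a list of three; "yaw": the turn about the tool's z in rad; "jaw": the opening in per cent of the stroke, from 0 (shut) to 100 (fully open). A call has exactly 8 rows; each row is the pose to reach, as a shift and turn from the pose commanded when the call began, along the tool's axes at that moment; what a row does not reach only later rows make up. A row lasts 1/10 s, in which the tool goes at most 50 mm and 8.59 degrees, less where a joint would pass 70% of its speed; a pose out of reach is approached as far as the arm can. A call with a gripper value outside its range is refused whole. The fingers move at their own pace and stop on an object; "grip_force" is the grip in N (left out, the last holds). Time passes only in rows, so rows that repeat a pose let the fingers close, or fill a call up. It gives the time, the measured TCP pose, the force, the opening and the grip force at its end, in the units of the state.
- r.sense(): the state, without advancing time (a new reading comes with each control period).
- vision.grab_frame(name): name is "side" or "top"; returns (picture, depth): 384x512x3 uint8, red, green, blue; 384x512 float32, mm along the optical axis (not along the pixel's ray), 0 where there is no reading.
- vision.calibration(name): a dict with "mtx" (3x3 intrinsics, pixels), "extrinsics" (4x4, takes a point from camera to world coordinates). Camera axes: x right, y down, z forward; pixel columns grow to the right and rows downward; lengths in mm; the calibration is good to about 2 mm. A picture is of the moment at which its call begins. calibration takes no time and is no camera call.
- r.sign_off(): hands the job in; it is judged then, once.
Trained networks look in the newest picture that a camera, given by its name, has taken for a name from the list of things; names that differ only in an ending like _2 or _b are one class to them, and where a whole thing is asked for, a point or a joint stands for the part that bears it (a point fixed in the world has none). Each returns a list of dicts, best first, with "conf" (0 to 1); they miss things now and then, are a little off and sometimes report something else, mostly with a low value. They report only what shows in the picture. A call takes as long as a camera call.
- vision.cut_out(camera, thing): "region" (384x512 bool, what is visible of it) and "uv" ([column, row] in pixels, amid what is visible of it).
- vision.landmark_of(camera, thing): "uv" ([column, row] in pixels: a listed point, or the origin of a listed thing).
The state is a dict: "clock": time; "qpos": joint angles; "qvel": joint speeds; "joint_efforts": joint torques, N m; "eef_pos": TCP position; "tcp_rot": TCP orientation; "contact_force": force on the tool from outside, world axes, zero at the start; "wrist_torque": the same for the moment, N m; "opening": opening from 0.0 (shut) to 1.0 (fully open); "grasp_force": force on a finger pad.
Only numpy, scipy, OpenCV 4.12 (cv2) and the standard library are available. Lean on these libraries where they do the work, as an engineer would, in place of code of your own. Each camera call takes 0.05 s, during which the arm holds its last target. There are 200 camera calls.

## Task

Clear the middle of the pastry board: with the fingertips on top of the rolling pin's barrel, push it so that it rolls gently across the board, and leave it lying still along the blue strip, centred over it, with the hand clear. Only touch it near the top: do not grip or lift it, shove it from behind low down or let it run away. Leave everything else where it stands.

Things in the scene. Friction and masses are not known exactly. Their poses are not given: they have to be found in the camera images.
- pin: Loose rolling pin on the board, 0.5 to 0.9 kg: pale barrel 76 mm in diameter, 200 mm long; dark handles 26 mm in diameter, 304 mm overall. Origin on its axis at mid-length; x along the pin; y, z turn as it rolls. Starts near the board's middle, parallel to the strips within 0.08 rad. Rolls without slipping; its top moves twice as fast as its axis. Released at rest it stays; at 0.1 m/s it coasts 15 mm.
- blue_strip: Blue strip marked on the board, where the pin is to be parked: 345 mm long, 30 mm wide, 1 mm thick, nothing to feel. Origin at the middle of the strip, on the board's top face; x along the strip (either horizontal sense), y across it, z up. It lies 90 to 220 mm from the pin at the start, on either side of it.
- yellow_strip: Yellow strip of the same size and frame on the other side of the board, for something else: not the parking place.
- board: Fixed wooden pastry board with a white sheet inlaid, 360 x 660 x 18 mm. Origin at the centre of its underside, on the table; x along its short side (parallel to the strips), y along its long side, z up; top face 18 mm above the table.
- cutter: Bystander on the board near one end: loose upright brass ring cutter, 56 mm in diameter, 40 mm high. Origin at the centre of its underside.
- scraper: Bystander on the board near the other end: loose steel dough scraper with a red handle, 120 x 60 x 20 mm, lying flat. Origin at its underside.
- bowl: Bystander to the left of the board: loose steel bowl, 170 mm in diameter, 65 mm high. Origin under its centre.
- jar: Bystander to the right of the board: loose amber glass jar with a red cap, 76 mm in diameter, 100 mm high. Origin under its centre.
- spray: Bystander at the far left: loose spray bottle, 80 mm in diameter, 215 mm high. Origin under its centre.
- paper_roll: Bystander at the far right: loose roll of kitchen paper standing upright, 110 mm in diameter, 220 mm high. Origin under its centre.
- mould: Bystander on the right: loose dark wooden sweet mould, 70 x 130 x 30 mm. Origin under its centre.

How it is judged:
By the outcome, as a careful person would: the job done as asked, in the order asked, and still so for the second after the job is handed in, with the robot touching nothing.
It also fails if it takes over 61 s, if anything falls off the work surface, if the arm or the gripper's body presses on something with over 40 N, if the wrist force passes 120 N, or if a joint passes its speed limit or range.

## Working session

There is one attempt and no reset: what is moved stays moved. The work goes in short steps, Python scripts to look and compute and a tool call to move; the robot and the scene stay as the last step left them, time stands still between calls to the robot, and variables do not carry over. Pictures are saved under pics/ and viewed, at most 10 in all, crops included, and the job is handed in when it is done.

Besides the shell and the picture viewer there is one more tool, called after "Emit:" as name(argument=value, ...), one argument or row to a line, values as JSON. play_rows: Moves the arm, as the interface text tells. Its arguments: {"type":"object","properties":{"steps":{"type":"array"},"grip_force":{"type":"number"}},"required":["steps"]}

```bash
mkdir -p pics; cat > h.py <<'E'
from rig import r, vision
import numpy as np, cv2
def world(cam,depth,mask):
    c=vision.calibration(cam);K=np.array(c["mtx"]);T=np.array(c["extrinsics"])
    v,u=np.nonzero(mask&(depth>0));z=depth[v,u]
    P=np.stack([(u-K[0,2])/K[0,0]*z,(v-K[1,2])/K[1,1]*z,z],1)
    return P@T[:3,:3].T+T[:3,3]
def look(cam,things,save=None):
    im,d=vision.grab_frame(cam)
    if save: cv2.imwrite(save,im[:,:,::-1])
    out={}
    for t in things:
        L=vision.cut_out(cam,t)
        if not L: print(cam,t,'none');continue
        P=world(cam,d,L[0]["region"]);out[t]=P
        c=np.median(P,0);rect=cv2.minAreaRect(P[:,:2].astype(np.float32))
        print(cam,t,round(L[0]["conf"],2),np.round(L[0]["uv"]),len(P),'med',c.round(1),'rect',np.round(rect[0],1),np.round(rect[1],1),round(rect[2],2),'z',np.percentile(P[:,2],[2,98]).round(1))
    return im,d,out
E
python3 - <<'E'
from h import *
look("top",["pin","blue_strip","yellow_strip","board","cutter","scraper"],"pics/t0.png")
look("side",["pin","blue_strip"],"pics/s0.png")
s=r.sense();print(s)
E
```

```text
top pin 0.62 [231. 177.] 927 med [577.   85.9  87.2] rect [572.8  91.6] [295.   79.4] 6.91 z [59.6 98.2]
top blue_strip 0.75 [272. 174.] 498 med [600.3 -80.8  19.4] rect [595.  -81.2] [339.9  31.9] 8.63 z [12.3 26.1]
top yellow_strip 0.82 [212. 187.] 467 med [547.1 185.5  19.5] rect [552.8 185.6] [342.8  30.1] 8.76 z [12.1 27.2]
top board 0.82 [251. 184.] 10065 med [571.2  36.7  18.6] rect [574.9  56.5] [370.8 672.9] 9.07 z [10.5 26.9]
top cutter 0.36 [211. 187.] 670 med [552.2 185.7  19.2] rect [554.4 187.7] [349.   42.1] 8.74 z [12.1 27. ]
top scraper 0.67 [308. 179.] 332 med [ 589.3 -236.5   31.7] rect [ 591.7 -237.4] [114.3  54.8] 10.53 z [24. 41.]
side pin none
side blue_strip 0.7 [229. 198.] 398 med [592.7 -80.8  21.2] rect [593.5 -82.5] [335.6  35.7] 8.97 z [17.5 24.9]
{'clock': 0.5, 'qpos': array([-1.26440227e+00,  3.52987975e-01,  1.63343457e+00,  1.07189991e-07,
        1.15520624e+00, -2.36733972e-03]), 'qvel': array([ 0.00173843, -0.00050339, -0.00036876, -0.00126991,  0.00256737,
       -0.00101624]), 'joint_efforts': array([ 5.62556233e-04, -6.04697943e+01, -3.42181420e+01,  1.80028696e-04,
        2.15275453e-03, -5.77632534e-06]), 'eef_pos': array([ 189.93782104, -595.419204  ,  231.273668  ]), 'tcp_rot': array([-3.14155653e+00, -1.83587685e-07,  3.08761355e-01]), 'contact_force': array([-0.39307957, -0.86993844, -0.31457154]), 'wrist_torque': array([ 0.00325318,  0.01366884, -0.05259286]), 'grasp_force': 0.0, 'opening': 1.0030215424313231}
```

View pics/t0.png

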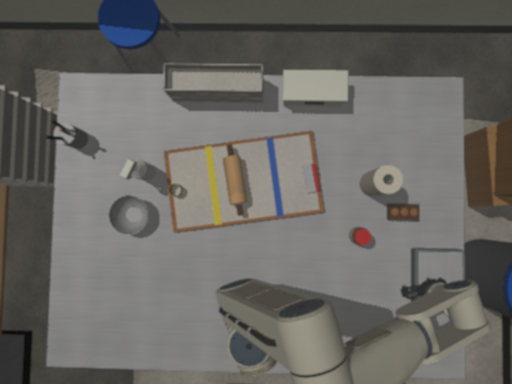

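View pics/s0.png

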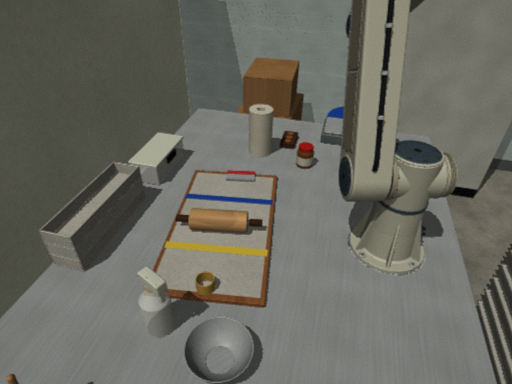

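The top picture shows the pin at (235,178), the blue strip at (275,177) and the yellow one at (212,185). The cutter is on the yellow side and the scraper beyond the blue. The pin has to go about 170 mm towards −y, so I'll fit its axis precisely.

```bash
cat >> h.py <<'E'
from scipy.optimize import least_squares
def fit(cam,guess,ang=0.152):
    """pin centre in world and in the strip frame (s along, t across), angle relative to the strip"""
    im,d=vision.grab_frame(cam)
    P=world(cam,d,np.ones(d.shape,bool))
    L=vision.cut_out(cam,"blue_strip")
    a=np.array([np.cos(ang),np.sin(ang)]);n=np.array([-a[1],a[0]])
    q=(P[:,:2]-guess);s=q@a;t=q@n
    B=P[(abs(s)<85)&(abs(t)<50)&(P[:,2]>50)&(P[:,2]<102)]
    def f(p):
        dirn=np.array([-np.sin(p[1]),np.cos(p[1])])
        tt=(B[:,:2]-guess)@dirn-p[0]
        return np.hypot(tt,B[:,2]-p[2])-38
    o=least_squares(f,[0,ang,56],loss="soft_l1",f_scale=2)
    th=o.x[1];dn=np.array([-np.sin(th),np.cos(th)]);da=np.array([np.cos(th),np.sin(th)])
    # length wise: all points higher than 45 mm (barrel + handles)
    A=P[(abs(s)<175)&(P[:,2]>40)&(P[:,2]<102)]
    tt=(A[:,:2]-guess)@dn-o.x[0];ss=((A[:,:2]-guess)@da)[abs(tt)<42]
    Bs=((P[:,:2]-guess)@da)[(abs((P[:,:2]-guess)@dn-o.x[0])<25)&(P[:,2]>78)&(P[:,2]<105)&(abs(s)<150)]
    c=guess+dn*o.x[0]+da*(Bs.min()+Bs.max())/2
    print(cam,'pin',c.round(1),'th',round(th,4),'zc',round(o.x[2],1),'rms',round(np.sqrt(np.mean(o.fun**2)),2),len(B),'barrel s',Bs.min().round(1),Bs.max().round(1),'all s',ss.min().round(1),ss.max().round(1))
    if L:
        S=world(cam,d,L[0]["region"])[:,:2].astype(np.float32)
        c2,w,g=cv2.minAreaRect(S);c2=np.array(c2)
        print('  strip rect',c2.round(1),np.round(w,1),round(g,2),'-> pin s,t rel',((c-c2)@a).round(1),((c-c2)@n).round(1))
    return c,th
E
python3 - <<'E'
from h import *
for c in("top","side"): fit(c,np.array([573.,90.]))
E
```

```text
top pin [574.1  88.5] th 0.1862 zc 55.9 rms 2.66 729 barrel s -98.9 100.6 all s -150.4 151.8
  strip rect [592.8 -83.1] [343.5  34.6] 9.34 -> pin s,t rel 7.5 172.4
side pin [571.9  88.5] th 0.1808 zc 57.5 rms 2.01 981 barrel s -101.0 98.3 all s -152.2 149.8
  strip rect [593.4 -81.5] [343.8  38.6] 8.02 -> pin s,t rel 4.5 171.4
```

Emit:
play_rows(
  steps=[
    {"delta_pos":[0,0,0],"yaw":-0.14,"jaw":50},
    {"delta_pos":[4,-4,0],"yaw":-0.28,"jaw":50},
    {"delta_pos":[8,-8,0],"yaw":-0.42,"jaw":50},
    {"delta_pos":[12,-12,0],"yaw":-0.56,"jaw":50},
    {"delta_pos":[16,-16,0],"yaw":-0.7,"jaw":50},
    {"delta_pos":[20,-20,0],"yaw":-0.84,"jaw":50},
    {"delta_pos":[24,-24,0],"yaw":-0.98,"jaw":50},
    {"delta_pos":[28,-28,0],"yaw":-1.12,"jaw":50},
  ],
)

```text
clock: 1.5
eef_pos: [351.1, -282.8, 231.6]
tcp_rot: [3.141, 0.0, 1.434]
contact_force: [0.5, 1.1, -0.7]
opening: 0.499
grasp_force: 0.0
```

Emit:
play_rows(
  steps=[
    {"delta_pos":[4.6,1.9,0],"yaw":-0.04,"jaw":50},
    {"delta_pos":[9.2,3.7,0],"yaw":-0.08,"jaw":50},
    {"delta_pos":[13.8,5.6,1],"yaw":-0.12,"jaw":50},
    {"delta_pos":[18.4,7.4,2],"yaw":-0.16,"jaw":50},
    {"delta_pos":[23,9.3,3],"yaw":-0.2,"jaw":50},
    {"delta_pos":[27.6,11.2,4],"yaw":-0.24,"jaw":50},
    {"delta_pos":[32.2,13,5],"yaw":-0.28,"jaw":50},
    {"delta_pos":[36.8,14.9,6],"yaw":-0.325,"jaw":50},
  ],
)

```text
clock: 2.3
eef_pos: [549.0, 57.6, 171.8]
tcp_rot: [3.141, 0.0, 1.756]
contact_force: [0.4, -1.2, -0.3]
opening: 0.498
grasp_force: 0.0
```

```bash
cat >> h.py <<'E'
def rel(target,yaw):
    """cm in tool axes from the measured pose to target, and tool turn"""
    s=r.sense();y=s["tcp_rot"][2];d=np.array(target)-s["eef_pos"]
    print('rel cm',(np.array([np.cos(y)*d[0]+np.sin(y)*d[1],np.sin(y)*d[0]-np.cos(y)*d[1],-d[2]])/10).round(2),'turn',round(y-yaw,3),s["eef_pos"].round(1),s["contact_force"].round(1))
E
python3 -c "
from h import *
rel([571.4,98,104],1.754)"
```

```text
rel cm [3.56 2.95 6.78] turn 0.002 [549.   57.6 171.8] [ 0.4 -1.2 -0.3]
```

Emit:
play_rows(
  steps=[
    {"delta_pos":[2.0,1.6,2],"yaw":0,"jaw":50},
    {"delta_pos":[3.6,2.95,4],"yaw":0,"jaw":50},
    {"delta_pos":[3.6,2.95,6],"yaw":0,"jaw":50},
    {"delta_pos":[3.6,2.95,6.8],"yaw":0,"jaw":50},
    {"delta_pos":[3.6,2.95,7.1],"yaw":0,"jaw":50},
    {"delta_pos":[3.6,2.95,7.2],"yaw":0,"jaw":50},
    {"delta_pos":[3.6,2.95,7.2],"yaw":0,"jaw":50},
    {"delta_pos":[3.6,2.95,7.2],"yaw":0,"jaw":50},
  ],
)

```text
clock: 3.1
eef_pos: [571.2, 96.0, 101.0]
tcp_rot: [3.14, 0.0, 1.753]
contact_force: [-0.1, -0.6, 0.1]
opening: 0.494
grasp_force: 0.0
```

```bash
python3 - <<'E'
from h import *
s=r.sense();print(s["eef_pos"],s["contact_force"])
im,d=vision.grab_frame("side");cv2.imwrite("pics/s1.png",cv2.resize(im[150:300,120:320],None,fx=3,fy=3,interpolation=cv2.INTER_CUBIC)[:,:,::-1])
E
```

```text
[571.18251883  96.02415478 101.04662532] [-0.11457072 -0.64133113  0.10164572]
```

View pics/s1.png

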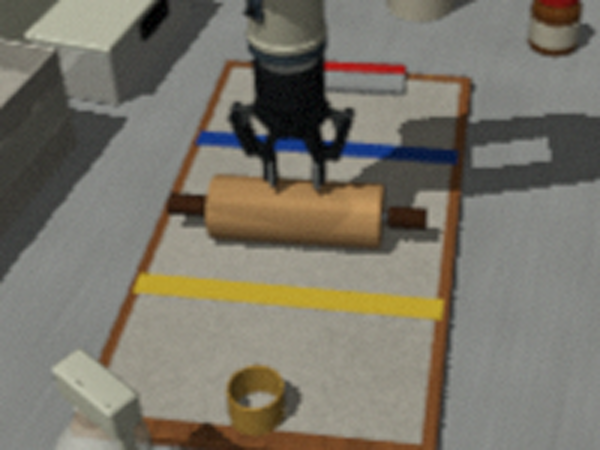

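The fingertips straddle mid-barrel from just above, at about (270–320,185) in the crop. Next I feel for contact.

Emit:
play_rows(
  steps=[
    {"delta_pos":[0.2,0,0.3],"yaw":0,"jaw":50},
    {"delta_pos":[0.2,0,0.5],"yaw":0,"jaw":50},
    {"delta_pos":[0.2,0,0.6],"yaw":0,"jaw":50},
    {"delta_pos":[0.2,0,0.7],"yaw":0,"jaw":50},
    {"delta_pos":[0.2,0,0.8],"yaw":0,"jaw":50},
    {"delta_pos":[0.2,0,0.8],"yaw":0,"jaw":50},
    {"delta_pos":[0.2,0,0.8],"yaw":0,"jaw":50},
    {"delta_pos":[0.2,0,0.8],"yaw":0,"jaw":50},
  ],
)

```text
clock: 3.95
eef_pos: [570.3, 98.2, 92.1]
tcp_rot: [3.142, 0.0, 1.754]
contact_force: [-1.2, -0.1, 1.6]
opening: 0.502
grasp_force: 1.0
```

Emit:
play_rows(
  steps=[
    {"delta_pos":[0,0,0.1],"yaw":0,"jaw":50},
    {"delta_pos":[0,0,0.15],"yaw":0,"jaw":50},
    {"delta_pos":[0,0,0.2],"yaw":0,"jaw":50},
    {"delta_pos":[0,0,0.2],"yaw":0,"jaw":50},
    {"delta_pos":[0,0,0.2],"yaw":0,"jaw":50},
    {"delta_pos":[0,0,0.2],"yaw":0,"jaw":50},
    {"delta_pos":[0,0,0.2],"yaw":0,"jaw":50},
    {"delta_pos":[0,0,0.2],"yaw":0,"jaw":50},
  ],
)

```text
clock: 4.75
eef_pos: [570.4, 98.3, 91.7]
tcp_rot: [3.141, -0.0, 1.754]
contact_force: [-6.3, -1.6, 20.1]
opening: 0.501
grasp_force: 10.0
```

Emit:
play_rows(
  steps=[
    {"delta_pos":[-0.3,0,-0.05],"yaw":0.005,"jaw":50},
    {"delta_pos":[-0.9,0,-0.05],"yaw":0.015,"jaw":50},
    {"delta_pos":[-1.8,0,-0.05],"yaw":0.025,"jaw":50},
    {"delta_pos":[-2.8,0,-0.05],"yaw":0.035,"jaw":50},
    {"delta_pos":[-3.7,0,-0.05],"yaw":0.045,"jaw":50},
    {"delta_pos":[-4.4,0,0],"yaw":0.055,"jaw":50},
    {"delta_pos":[-4.9,0,0],"yaw":0.06,"jaw":50},
    {"delta_pos":[-5.1,0,0],"yaw":0.06,"jaw":50},
  ],
)

```text
clock: 5.55
eef_pos: [579.9, 47.5, 90.7]
tcp_rot: [3.141, 0.0, 1.693]
contact_force: [-1.6, -1.7, 6.8]
opening: 0.505
grasp_force: 3.5
```

```bash
python3 - <<'E'
from h import *
s=r.sense();print(s["eef_pos"],s["contact_force"])
for c in("top","side"): fit(c,np.array([574.,66.]))
E
```

```text
[579.94844776  47.45833451  90.70919436] [-1.56091672 -1.74921917  6.76118334]
top pin [534.4  55.2] th 0.1808 zc 56.4 rms 2.21 129 barrel s -67.3 -14.5 all s -68.0 156.4
  strip rect [592.9 -83.2] [343.8  35.9] 8.34 -> pin s,t rel -36.9 145.6
side pin [577.1  63.3] th 0.1851 zc 57.7 rms 2.18 944 barrel s -97.5 102.6 all s -147.3 152.5
  strip rect [596.6 -77.3] [184.5 284.6] 66.49 -> pin s,t rel 2.0 141.9
```

Finger travel against pin travel is 2:1 with no slip, and one stroke moved the pin 25.5 mm. I'll repeat it.

Emit:
play_rows(
  steps=[
    {"delta_pos":[0,0,-0.7],"yaw":0,"jaw":50},
    {"delta_pos":[0.4,-0.03,-1.5],"yaw":-0.02,"jaw":50},
    {"delta_pos":[1.7,-0.1,-1.5],"yaw":-0.04,"jaw":50},
    {"delta_pos":[2.9,-0.17,-1.3],"yaw":-0.06,"jaw":50},
    {"delta_pos":[3.1,-0.19,-0.7],"yaw":-0.06,"jaw":50},
    {"delta_pos":[3.1,-0.19,-0.3],"yaw":-0.06,"jaw":50},
    {"delta_pos":[3.1,-0.19,-0.1],"yaw":-0.06,"jaw":50},
    {"delta_pos":[3.1,-0.19,0],"yaw":-0.06,"jaw":50},
  ],
)

```text
clock: 6.55
eef_pos: [573.6, 78.8, 90.8]
tcp_rot: [-3.141, -0.0, 1.754]
contact_force: [-9.2, 1.6, 24.3]
opening: 0.498
grasp_force: 12.6
```

Emit:
play_rows(
  steps=[
    {"delta_pos":[-0.3,0,0],"yaw":0,"jaw":50},
    {"delta_pos":[-1.0,0,0],"yaw":0,"jaw":50},
    {"delta_pos":[-2.0,0,0],"yaw":0,"jaw":50},
    {"delta_pos":[-3.1,0,0],"yaw":0,"jaw":50},
    {"delta_pos":[-4.2,0,0],"yaw":0,"jaw":50},
    {"delta_pos":[-5.2,0,0],"yaw":0,"jaw":50},
    {"delta_pos":[-5.9,0,0],"yaw":0,"jaw":50},
    {"delta_pos":[-6.2,0,0],"yaw":0,"jaw":50},
  ],
)

```text
clock: 7.35
eef_pos: [585.1, 16.4, 90.6]
tcp_rot: [-3.141, 0.001, 1.753]
contact_force: [-2.1, -1.8, 9.4]
opening: 0.5
grasp_force: 4.9
```

```bash
python3 - <<'E'
from h import *
s=r.sense();print(s["eef_pos"],s["contact_force"])
fit("side",np.array([582.,33.]))
E
```

```text
[585.14979925  16.39016742  90.61714858] [-2.06843194 -1.77266101  9.39822188]
side pin [582.2  31.8] th 0.1833 zc 57.5 rms 2.15 900 barrel s -99.4 99.4 all s -150.8 150.5
  strip rect [586.3 -44.8] [342.4 117.1] 10.06 -> pin s,t rel 7.6 76.3
```

Emit:
play_rows(
  steps=[
    {"delta_pos":[0,0,-0.7],"yaw":0,"jaw":50},
    {"delta_pos":[0.4,0,-1.5],"yaw":0,"jaw":50},
    {"delta_pos":[1.7,0,-1.5],"yaw":0,"jaw":50},
    {"delta_pos":[2.9,0,-1.3],"yaw":0,"jaw":50},
    {"delta_pos":[3.1,0,-0.7],"yaw":0,"jaw":50},
    {"delta_pos":[3.1,0,-0.3],"yaw":0,"jaw":50},
    {"delta_pos":[3.1,0,-0.1],"yaw":0,"jaw":50},
    {"delta_pos":[3.1,0,0],"yaw":0,"jaw":50},
  ],
)

```text
clock: 8.25
eef_pos: [579.2, 48.2, 90.7]
tcp_rot: [-3.141, -0.0, 1.754]
contact_force: [-7.9, 1.9, 22.6]
opening: 0.498
grasp_force: 11.3
```

Emit:
play_rows(
  steps=[
    {"delta_pos":[-0.3,0,0],"yaw":0,"jaw":50},
    {"delta_pos":[-1.0,0,0],"yaw":0,"jaw":50},
    {"delta_pos":[-2.0,0,0],"yaw":0,"jaw":50},
    {"delta_pos":[-3.1,0,0],"yaw":0,"jaw":50},
    {"delta_pos":[-4.2,0,0],"yaw":0,"jaw":50},
    {"delta_pos":[-5.2,0,0],"yaw":0,"jaw":50},
    {"delta_pos":[-5.9,0,0],"yaw":0,"jaw":50},
    {"delta_pos":[-6.2,0,0],"yaw":0,"jaw":50},
  ],
)

```text
clock: 9.05
eef_pos: [590.8, -14.1, 90.8]
tcp_rot: [-3.141, 0.001, 1.753]
contact_force: [-2.8, -2.7, 11.7]
opening: 0.501
grasp_force: 5.7
```

Emit:
play_rows(
  steps=[
    {"delta_pos":[0,0,-0.7],"yaw":0,"jaw":50},
    {"delta_pos":[0.4,0,-1.5],"yaw":0,"jaw":50},
    {"delta_pos":[1.7,0,-1.5],"yaw":0,"jaw":50},
    {"delta_pos":[2.9,0,-1.3],"yaw":0,"jaw":50},
    {"delta_pos":[3.1,0,-0.7],"yaw":0,"jaw":50},
    {"delta_pos":[3.1,0,-0.3],"yaw":0,"jaw":50},
    {"delta_pos":[3.1,0,-0.1],"yaw":0,"jaw":50},
    {"delta_pos":[3.1,0,0],"yaw":0,"jaw":50},
  ],
)

```text
clock: 9.85
eef_pos: [584.8, 17.8, 90.3]
tcp_rot: [-3.14, -0.0, 1.754]
contact_force: [-5.9, 1.6, 18.3]
opening: 0.499
grasp_force: 9.2
```

```bash
python3 - <<'E'
from h import *
s=r.sense();print(s["eef_pos"],s["contact_force"])
fit("side",np.array([588.,0.]))
E
```

```text
[584.79168865  17.75128546  90.34091133] [-5.94390403  1.55724399 18.31588361]
side pin [ 5.885e+02 -2.000e-01] th 0.1822 zc 57.8 rms 2.52 811 barrel s -99.0 99.9 all s -149.2 152.1
  strip rect [587.5 -44.4] [342.6 104.5] 8.88 -> pin s,t rel 7.6 43.5
```

Emit:
play_rows(
  steps=[
    {"delta_pos":[-0.3,0,0],"yaw":0,"jaw":50},
    {"delta_pos":[-1.0,0,0],"yaw":0,"jaw":50},
    {"delta_pos":[-2.0,0,0],"yaw":0,"jaw":50},
    {"delta_pos":[-3.0,0,0],"yaw":0,"jaw":50},
    {"delta_pos":[-3.9,0,0],"yaw":0,"jaw":50},
    {"delta_pos":[-4.7,0,0],"yaw":0,"jaw":50},
    {"delta_pos":[-5.3,0,0],"yaw":0,"jaw":50},
    {"delta_pos":[-5.6,0,0],"yaw":0,"jaw":50},
  ],
)

```text
clock: 10.75
eef_pos: [595.3, -38.7, 91.5]
tcp_rot: [-3.141, 0.001, 1.753]
contact_force: [-6.0, -2.3, 18.7]
opening: 0.497
grasp_force: 9.1
```

Emit:
play_rows(
  steps=[
    {"delta_pos":[0,0,-0.7],"yaw":0,"jaw":50},
    {"delta_pos":[0.4,0,-1.5],"yaw":0,"jaw":50},
    {"delta_pos":[1.4,0,-1.5],"yaw":0,"jaw":50},
    {"delta_pos":[2.3,0,-1.3],"yaw":0,"jaw":50},
    {"delta_pos":[2.4,0,-0.7],"yaw":0,"jaw":50},
    {"delta_pos":[2.4,0,-0.3],"yaw":0,"jaw":50},
    {"delta_pos":[2.4,0,-0.1],"yaw":0,"jaw":50},
    {"delta_pos":[2.4,0,0],"yaw":0,"jaw":50},
  ],
)

```text
clock: 11.55
eef_pos: [590.8, -13.7, 90.8]
tcp_rot: [-3.141, -0.0, 1.754]
contact_force: [-9.0, 1.3, 24.0]
opening: 0.499
grasp_force: 12.4
```

Emit:
play_rows(
  steps=[
    {"delta_pos":[-0.3,0,0],"yaw":0,"jaw":50},
    {"delta_pos":[-1.0,0,0],"yaw":0,"jaw":50},
    {"delta_pos":[-2.0,0,0],"yaw":0,"jaw":50},
    {"delta_pos":[-3.0,0,0],"yaw":0,"jaw":50},
    {"delta_pos":[-3.9,0,0],"yaw":0,"jaw":50},
    {"delta_pos":[-4.7,0,0],"yaw":0,"jaw":50},
    {"delta_pos":[-5.3,0,0],"yaw":0,"jaw":50},
    {"delta_pos":[-5.6,0,0],"yaw":0,"jaw":50},
  ],
)

```text
clock: 12.35
eef_pos: [601.2, -70.1, 91.1]
tcp_rot: [-3.142, 0.001, 1.754]
contact_force: [-5.0, -1.9, 15.4]
opening: 0.502
grasp_force: 7.4
```

Emit:
play_rows(
  steps=[
    {"delta_pos":[0,0,-0.7],"yaw":0,"jaw":50},
    {"delta_pos":[0.4,0,-1.5],"yaw":0,"jaw":50},
    {"delta_pos":[1.4,0,-1.5],"yaw":0,"jaw":50},
    {"delta_pos":[2.3,0,-1.3],"yaw":0,"jaw":50},
    {"delta_pos":[2.6,0,-0.7],"yaw":0,"jaw":50},
    {"delta_pos":[2.6,0,-0.3],"yaw":0,"jaw":50},
    {"delta_pos":[2.6,0,-0.1],"yaw":0,"jaw":50},
    {"delta_pos":[2.6,0,0],"yaw":0,"jaw":50},
  ],
)

```text
clock: 13.15
eef_pos: [596.2, -43.2, 90.9]
tcp_rot: [-3.141, -0.0, 1.754]
contact_force: [-8.7, 1.0, 24.8]
opening: 0.501
grasp_force: 12.7
```

```bash
python3 - <<'E'
from h import *
s=r.sense();print(s["eef_pos"],s["contact_force"])
c,th=fit("side",np.array([598.,-54.]))
print('t to side strip',(c-[593.4,-81.5])@[-.151,.988])
E
```

```text
[596.229853   -43.21551811  90.94185147] [-8.6645199   0.96582625 24.7881399 ]
side pin [599.  -58.2] th 0.1873 zc 57.8 rms 2.51 756 barrel s -99.1 99.6 all s -149.8 150.7
  strip rect [550.8 186.5] [336.1  34.9] 8.83 -> pin s,t rel 10.6 -249.2
t to side strip 22.149372047676213
```

Emit:
play_rows(
  steps=[
    {"delta_pos":[-0.3,0,0],"yaw":0,"jaw":50},
    {"delta_pos":[-0.9,0,0],"yaw":0,"jaw":50},
    {"delta_pos":[-1.7,0,0],"yaw":0,"jaw":50},
    {"delta_pos":[-2.6,0,0],"yaw":0,"jaw":50},
    {"delta_pos":[-3.4,0,0],"yaw":0,"jaw":50},
    {"delta_pos":[-4.0,0,0],"yaw":0,"jaw":50},
    {"delta_pos":[-4.4,0,0],"yaw":0,"jaw":50},
    {"delta_pos":[-4.5,0,0],"yaw":0,"jaw":50},
  ],
)

```text
clock: 14.05
eef_pos: [604.7, -88.7, 91.7]
tcp_rot: [-3.142, 0.001, 1.754]
contact_force: [-7.4, -2.2, 22.0]
opening: 0.496
grasp_force: 10.9
```

Emit:
play_rows(
  steps=[
    {"delta_pos":[0,0,0],"yaw":0,"jaw":50},
    {"delta_pos":[0,0,0],"yaw":0,"jaw":50},
    {"delta_pos":[0,0,-0.2],"yaw":0,"jaw":50},
    {"delta_pos":[0,0,-0.6],"yaw":0,"jaw":50},
    {"delta_pos":[0,0,-3],"yaw":0,"jaw":50},
    {"delta_pos":[0,0,-7],"yaw":0,"jaw":50},
    {"delta_pos":[-4,0,-11],"yaw":0,"jaw":50},
    {"delta_pos":[-8,0,-14],"yaw":0,"jaw":50},
  ],
)

```text
clock: 14.85
eef_pos: [618.6, -161.0, 227.8]
tcp_rot: [3.141, -0.0, 1.756]
contact_force: [1.8, -0.1, 0.1]
opening: 0.501
grasp_force: 0.0
```

Emit:
play_rows(
  steps=[
    {"delta_pos":[-4,-2,0],"yaw":0,"jaw":50},
    {"delta_pos":[-8,-4,0],"yaw":0,"jaw":50},
    {"delta_pos":[-12,-6,0],"yaw":0,"jaw":50},
    {"delta_pos":[-16,-8,0],"yaw":0,"jaw":50},
    {"delta_pos":[-20,-10,0],"yaw":0,"jaw":50},
    {"delta_pos":[-24,-12,0],"yaw":0,"jaw":50},
    {"delta_pos":[-28,-14,0],"yaw":0,"jaw":50},
    {"delta_pos":[-28,-14,0],"yaw":0,"jaw":50},
  ],
)

```text
clock: 15.65
eef_pos: [529.3, -467.0, 225.2]
tcp_rot: [-3.141, 0.001, 1.75]
contact_force: [0.6, 0.6, 0.8]
opening: 0.5
grasp_force: 0.0
```

```bash
python3 - <<'E'
from h import *
for k in("top","side"):
    c,th=fit(k,np.array([603.,-81.]))
    for q in([592.8,-83.1],[593.4,-81.5],[595,-81.2]): print('st',((c-q)@[.988,.151]).round(1),((c-q)@[-.151,.988]).round(1))
im,d=vision.grab_frame("top");cv2.imwrite("pics/t2.png",cv2.resize(im[110:250,150:340],None,fx=4,fy=4,interpolation=cv2.INTER_CUBIC)[:,:,::-1])
E
```

```text
top pin [606.1 -80.4] th 0.1837 zc 56.0 rms 2.7 726 barrel s -97.0 103.4 all s -148.4 152.3
  strip rect [ 443.  -105.3] [27.3 24.5] 19.85 -> pin s,t rel 165.1 -0.1
st 13.6 0.7
st 12.8 -0.8
st 11.1 -0.9
side pin [603.4 -80.6] th 0.1848 zc 57.7 rms 2.27 767 barrel s -99.0 100.0 all s -148.8 150.0
  strip rect [592.1 -68.2] [344.8  59.7] 8.58 -> pin s,t rel 9.3 -14.0
st 10.9 0.9
st 10.0 -0.6
st 8.4 -0.7
```

View pics/t2.png

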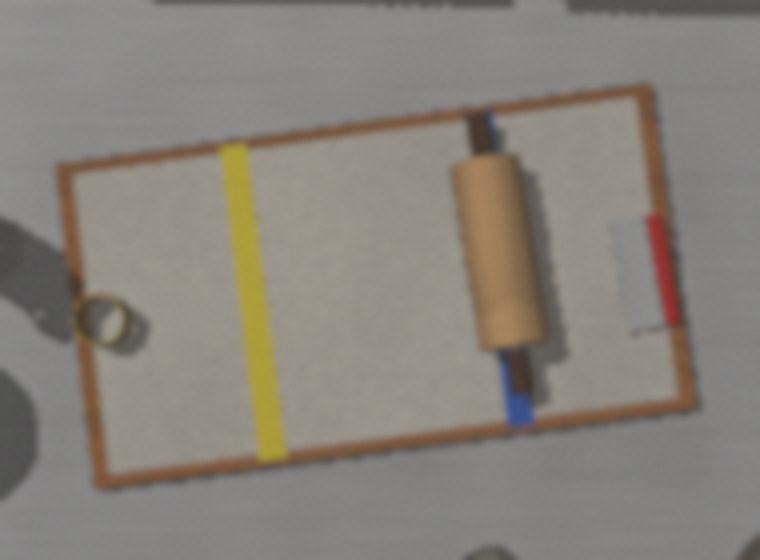

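The picture shows the pin lying along the blue strip, with its barrel at about (500,250) and the hand clear. It is within 1 mm of centre across the strip and about 0.03 rad off parallel. The cutter and scraper are where they were.

```bash
python3 -c "
from rig import r
print(r.sense()['contact_force']); print(r.sign_off())"
```

```text
[-1.07253541  0.22368806 -0.56272214]
the job is handed in; nothing more can be done
None
```

The job is handed in: the pin lies still along the blue strip with the hand clear, within about 1 mm of centre across it, but about 11 mm off centre lengthwise and 0.03 rad off parallel, because twisting the fingers did not turn it.

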